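Snug down the drain plug of the beer-line manifold

TASK

Take the drain key with the red cross bar from its black parking block, push it fully onto the square head of the brass drain plug in the steel manifold, and turn clockwise until the plug goes snug in its tapered thread: about 0.25 N m, not more than 0.3. Then lift the key off without slackening the plug and stand it back upright, fully home, in its parking block; leave everything else on the counter alone.

Things in the scene. Friction and masses are not known exactly. Their poses are not given: they have to be found in the camera images.
- plug: brass drain plug to tighten, in the top of the steel manifold. Origin: on its axis at the top face of its 42 mm round flange, 56 mm above the counter; z up; it does not visibly sink. Clockwise from above tightens. It drags at a steady 0.14 to 0.17 N m for an unknown 0.3 to 2.2 rad, then the taper bites and the torque climbs about 1 N m per rad of plug, with no stop. It stays where left; turned back it slackens.
- plug_top (a point): centre of the top of the plug's square head, 18 mm above the flange. Head: 16 mm across the flats, which face along the plug's x and y; its top 5 mm taper in to a 10 mm square. Snug is 0.22 to 0.30 N m of turning torque about the vertical (aim for 0.25), measured at standstill after a small turn; above about 0.34 N m the thread is ruined.
- port: the steel manifold block the plug screws into, fixed: block 100 x 80 mm, top 50 mm above the counter, on a foot plate 130 x 110 x 6 mm, two brass hose spigots on its +x side. Origin: centre of its underside, on the plug's axis.
- key: the drain key, loose, about 0.25 kg, 120 mm high, upright in its black parking block at the start. Origin: centre of its lower end; z up along the key. Lower end: a dark steel socket 28 mm square outside, 30 mm high; above it an 11 mm round shank with a red cross bar on top. The shank is springy: the socket twists behind the bar by 1 rad per 1.2 N m. Fully on the plug, the lower end rests on the flange: key origin at plug origin.
- key_socket (a point): centre of the inner end of the key's socket hole, 21 mm above the key's origin. The hole opens downwards: 18 mm square, 21 mm deep, sides along the key's x and y. It fits the 16 mm plug head in four ways with 1 mm play on each side, so about 0.1 rad of turning play either way.
- key_bar (a point): centre of the key's red cross bar, 112 mm above the key's origin. The bar lies along the key's x: 80 mm long, 12 mm wide (along y), 16 mm high. Grip it here across its width, from above.
- holder: the key's black parking block, fixed, 90 x 90 x 34 mm, with a square hole from above, 34 mm wide and 28 mm deep, its rim chamfered 3 mm, its sides along the block's x and y (turn the key square with it, any of four ways). Origin: centre of its underside; the parked key stands with its origin 6 mm above it.
- cups_a: bystander, to be left alone: a stack of clear plastic cups, mouths down, 82 mm wide, 157 mm high. Origin: centre of its underside.
- cups_b: bystander, to be left alone: a stack of clear plastic cups, mouths down, 82 mm wide, 139 mm high. Origin: centre of its underside.
- pitcher_a: bystander, to be left alone: a clear beer pitcher with a handle, 120 mm wide, 190 mm high. Origin: centre of its underside.
- pitcher_b: bystander, to be left alone: a clear beer pitcher with a handle, 120 mm wide, 190 mm high. Origin: centre of its underside.
- cleaner: bystander, to be left alone: a white bottle with a blue cap, 70 mm wide, 150 mm high. Origin: centre of its underside.
- spanner: bystander, to be left alone: a steel spanner, 160 mm long, lying flat. Origin: on its handle line, at table height.
- spare_plug: bystander, to be left alone: a spare brass plug, 42 mm wide and 43 mm high, standing loose on its tapered end; not the one to tighten. Origin: centre of its underside.
- token_dish: bystander, to be left alone: a blue dish, 90 mm wide and 30 mm high. Origin: centre of its underside.
Things that resemble listed ones, but are neither listed nor needed, are in the scene too. What is shaped like the key but orange is not meant.

How it is judged (in metres and radians):
On the way, in this order (a step that is already met when the one before it is completed fails the run):
1. the key is pushed fully onto the plug's square head (distance between key and plug below 0.006 m and angle between key's own z axis and vertical below 0.15 rad and contact force between plug and port below 1.5 N), for 0.1 s.
2. the plug is snug in its taper, turned with the key (contact force between plug and port above 2.6 N and distance between key and plug below 0.006 m and angle between key's own z axis and vertical below 0.15 rad), for 0.2 s.
At the end, for the whole second after the job is handed in: The plug is snug: it presses on its taper inside the manifold with 2.6 to 8.8 N (a turning torque of about 0.2 to 0.31 N m); the key stands released and at rest in its parking block, upright within 0.1 rad, its lower end within 8 mm of the block's axis and within 5 mm of the hole's floor (contact force between plug and port between 2.6 and 8.8 N and horizontal distance between key and holder below 0.008 m and z of key in the frame of holder below 0.011 m and angle between key's own z axis and vertical below 0.1 rad and linear speed of key below 0.02 m/s); the robot touches nothing.
It fails at once if the plug is over-tightened (more than 10.7 N on the taper, a turning torque of about 0.34 N m) (contact force between plug and port above 10.7 N).
It fails at once if a bystander is shifted more than 25 mm (distance of any of cups_a, cups_b, pitcher_a, pitcher_b, cleaner, spanner, spare_plug, token_dish from where it was at the start of the episode above 0.025 m).
It also fails if it takes over 58 s, if anything falls off the work surface, if the arm or the gripper's body presses on something with over 40 N, if the wrist force passes 120 N, or if a joint passes its speed limit or range.

ROBOT

A 6-joint arm with a two-finger parallel gripper is mounted at the origin on the work surface. World frame = base frame: x ahead of the robot, y to its left, z up, the work surface at z = 0. Lengths are in mm, angles in rad, forces in N, time in s.
With the tool pointing down it reaches from about 350 to 775 mm from the base axis. Payload 7.3 kg.
Tool frame: the origin (TCP) lies midway between the tips of the shut fingers; the grasp point (between the pads) lies 19 mm behind it; z points along the fingers, y is the line along which they close (so a half turn about z gives the same grasp; the last joint's range is limited). The gripper opens to 92 mm and grips with 3 to 60 N. Pads are 19 mm wide; open, the fingers measure 130 mm over their backs; the gripper's body (75 mm by 190 mm) begins 47 mm behind the grasp point.
Start: joints at [1.123, 0.342, 1.524, -0, 1.275, -0.146], TCP at [156.036, 501.296, 226.741] pointing down, gripper open.
Joint ranges: [-2.53, 2.53], [-0.77, 2.02], [0.04, 2.7], [-1, 4.14], [0.28, 2.66], [-3.11, 3.11]. Speed limits (rad/s): [2.57, 2.57, 3.14, 3.14, 3.14, 3.14].

INTERFACE

Orientations are given as [roll, pitch, yaw] about the fixed x, y, z axes, in that order (R = Rz(yaw) Ry(pitch) Rx(roll)).
In Python, from plant import bot gives the robot as it stands. The module is installed in compiled form; this text tells all that it offers.
- The arm moves only by the shell command python3 -m crank 'ROWS' [OPENING]. ROWS is JSON, a list of rows, each a list of 6 numbers: the shift along the tool's x, y, z in m, then the turn, a rotation vector about the tool's x, y, z in rad. In form: [[dx, dy, dz, wx, wy, wz], ...]. A call has 1 to 5 rows; each row shifts and turns the commanded pose from where the row before left it, along the tool's axes as they then stand; what a row does not reach is not made up. A row lasts 1/8 s, in which the tool goes at most 62.5 mm and 10.7 degrees, less where a joint would pass 70% of its speed; a pose out of reach is approached as far as the arm can. A call is refused whole if a number of a shift passes 0.0625 or a number of a turn 0.188, either way. A call with a gripper value outside its range is refused whole. OPENING is the opening in per cent of the stroke, from 0 (shut) to 100 (fully open), set as the call begins (- or left out, the last holds). The fingers move at their own pace and stop on an object; the grip force is fixed at half the most. Time passes only in rows, so rows that do not move let the fingers close. It gives the time, the measured TCP pose, the force, the opening and the grip force at its end, in the units of the state.
- bot.get_obs(): the state, without advancing time (a new reading comes with each control period).
- bot.capture(name): name is "scene" or "top" or "wrist"; returns a dict with "color" (384x512x3 uint8, blue, green, red), "fov_y" (degrees; the focal length in pixels is half the picture's height over the tangent of half this angle, whatever the lens; pixels are square), "cx", "cy" (the principal point, pixels), "extrinsics" (4x4, takes a point from world to camera coordinates); the wrist camera has in their place "tool_from_camera" (4x4, takes a point from camera to tool coordinates, whose origin is the TCP and whose axes are the flange's). Camera axes: x right, y up, looking along -z (the intrinsics and any distortion apply to the point x, -y, -z); pixel columns grow to the right and rows downward; lengths in mm; the calibration is good to about 2 mm. A picture is of the moment at which its call begins: read the wrist's pose just before it. There is no depth.
- bot.close_job(): hands the job in; it is judged then, once.
The state is a dict: "time": time; "joint_positions": joint angles; "dq": joint speeds; "tau": joint torques, N m; "tool_pos": TCP position; "tcp_rot": TCP orientation; "contact_force": force on the tool from outside, world axes, zero at the start; "moment": the same for the moment, N m; "grip_width": finger opening in mm; "finger_force": force on a finger pad.
Only numpy, scipy, OpenCV 4.12 (cv2) and the standard library are available. Lean on these libraries where they do the work, as an engineer would, in place of code of your own. Each camera call takes 0.05 s, during which the arm holds its last target. There are 200 camera calls.

## Working session

There is one attempt and no reset: what is moved stays moved. The work goes in short steps, Python scripts to look and compute and a shell command to move; the robot and the scene stay as the last step left them, time stands still between calls to the robot, and variables do not carry over. Pictures are saved under pics/ and viewed, at most 10 in all, crops included, and the job is handed in when it is done.

```bash
mkdir -p pics
cat > h.py <<'E'
import numpy as np, cv2
from plant import bot
from scipy.spatial.transform import Rotation as R
def cap(n):
    o=bot.get_obs(); c=bot.capture(n); c['obs']=o; return c
def cam(c):
    f=192/np.tan(np.radians(c['fov_y'])/2)
    if 'extrinsics' in c: T=np.linalg.inv(np.array(c['extrinsics']))
    else:
        o=c['obs']; W=np.eye(4); W[:3,:3]=R.from_euler('xyz',o['tcp_rot']).as_matrix() if len(o['tcp_rot'])==3 else R.from_quat(o['tcp_rot']).as_matrix(); W[:3,3]=o['tool_pos']; T=W@np.array(c['tool_from_camera'])
    return f,T
def ray(c,u,v):
    f,T=cam(c); d=T[:3,:3]@np.array([(u-c['cx'])/f,-(v-c['cy'])/f,-1]); return T[:3,3],d
def plane(c,u,v,z):
    o,d=ray(c,u,v); return o+d*(z-o[2])/d[2]
def proj(c,p):
    f,T=cam(c); q=np.linalg.inv(T)@np.append(p,1); return c['cx']+f*q[0]/-q[2], c['cy']+f*q[1]/q[2]
E
python3 - <<'E'
from h import *
for n in ['scene','top']:
    c=cap(n); np.save(n,c,allow_pickle=True); cv2.imwrite(f'pics/{n}0.png',cv2.resize(c['color'],(800,600)))
    print({k:v for k,v in c.items() if k not in('color','obs')}, cam(c)[1][:3,3])
print(bot.get_obs())
E
```

```text
{'fov_y': 42.77025504193658, 'cx': 256.90675823820357, 'cy': 185.81473290356402, 'extrinsics': array([[-6.49665799e-01,  7.60091255e-01,  1.39869109e-02,
         3.71724984e+02],
       [-6.25400389e-01, -5.44822015e-01,  5.58608382e-01,
         3.10560069e+02],
       [ 4.32213723e-01,  3.54161342e-01,  8.29313596e-01,
        -1.64368438e+03],
       [ 0.00000000e+00,  0.00000000e+00,  0.00000000e+00,
         1.00000000e+00]])} [1146.14434126  468.78451646 1184.44905967]
{'fov_y': 56.02279887538005, 'cx': 258.9301843107515, 'cy': 191.78257109249566, 'extrinsics': array([[-3.41731921e-03, -9.99934593e-01,  1.09147002e-02,
         8.42494557e+00],
       [ 9.85705324e-01, -1.52975296e-03,  1.68471584e-01,
        -5.98067838e+02],
       [-1.68443868e-01,  1.13343993e-02,  9.85646080e-01,
        -8.94382790e+02],
       [ 0.00000000e+00,  0.00000000e+00,  0.00000000e+00,
         1.00000000e+00]])} [438.89414543  17.64679011 982.21037079]
{'time': 0.1, 'joint_positions': array([ 1.12300994e+00,  3.42672491e-01,  1.52489549e+00,  7.25298491e-06,
        1.27537372e+00, -1.46011509e-01]), 'dq': array([-0.00058492, -0.00098072, -0.00346658,  0.00112171,  0.00108648,
        0.0028829 ]), 'tau': array([ 2.65386749e-03, -4.31999409e+01, -2.44699985e+01,  7.20957876e-02,
        5.25317097e-02, -6.72427882e-05]), 'tool_pos': array([155.87050323, 500.9688219 , 226.11343032]), 'tcp_rot': array([-3.14025897e+00, -2.03139579e-04,  2.83981553e+00]), 'contact_force': array([ 0.06506062, -0.1498432 ,  0.37221699]), 'moment': array([-0.0371067 ,  0.01835316, -0.01111596]), 'finger_force': 0.0, 'grip_width': 91.95660044014956}
```

View pics/scene0.png

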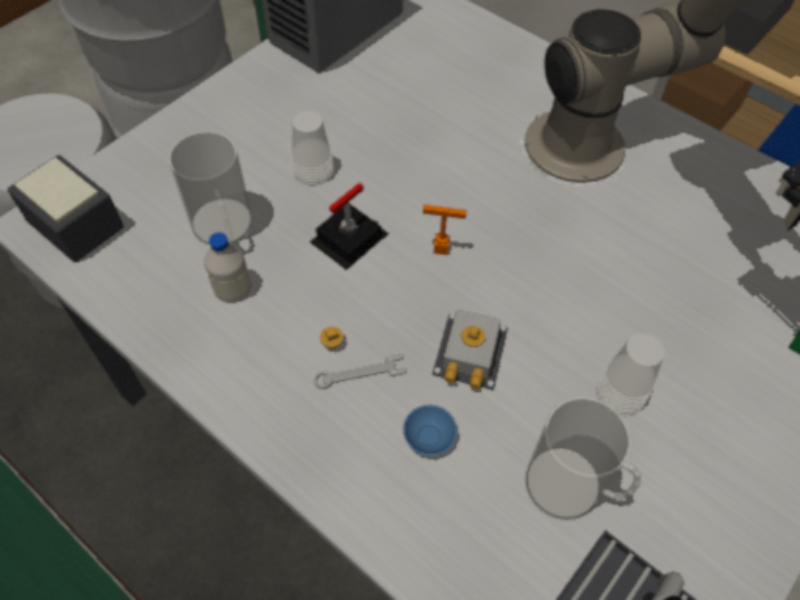

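View pics/top0.png

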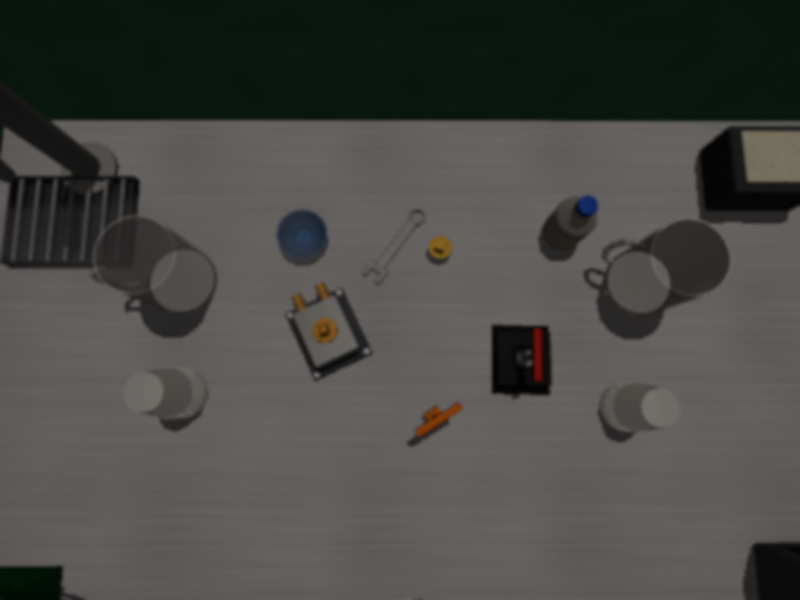

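The scene view shows the red bar at about (347,197), the black block at (348,237) and the plug at (473,335), in 800x600 pixels. In the top view the bar is at (538,354), the block at (521,358) and the plug at (324,330). The orange decoy is at (437,420).

```bash
cat >> h.py <<'E'
def mask(c,kind):
    h=cv2.cvtColor(c['color'],cv2.COLOR_BGR2HSV); H,S,V=cv2.split(h)
    if kind=='red': m=((H<5)|(H>172))&(S>150)&(V>60)
    if kind=='brass': m=(H>13)&(H<28)&(S>120)&(V>60)
    return m.astype(np.uint8)
def blobs(m,amin=15):
    cs,_=cv2.findContours(m,cv2.RETR_EXTERNAL,cv2.CHAIN_APPROX_NONE)
    return sorted([(cv2.contourArea(k),cv2.minAreaRect(k),k) for k in cs if cv2.contourArea(k)>=amin],key=lambda b:-b[0])
def tri(c1,p1,c2,p2):
    o1,d1=ray(c1,*p1);o2,d2=ray(c2,*p2)
    s=np.linalg.lstsq(np.c_[d1,-d2],o2-o1,rcond=None)[0]; a=o1+s[0]*d1;b=o2+s[1]*d2
    return (a+b)/2,np.linalg.norm(a-b)
E
python3 - <<'E'
from h import *
S=np.load('scene.npy',allow_pickle=True).item();T=np.load('top.npy',allow_pickle=True).item()
r={}
for n,c in(('s',S),('t',T)):
    for k in('red','brass'):
        for a,q,_ in blobs(mask(c,k)): 
            print(n,k,a,np.round(q[0],1),np.round(q[1],1),round(q[2]),'z56',plane(c,*q[0],56).round())
    b=blobs(mask(c,'red'))[0]; r[n]=b[1][0]
    P=cv2.boxPoints(b[1]); print('bar box z126',[plane(c,*p,126).round()[:2] for p in P])
print(tri(S,r['s'],T,r['t']))
# holder: dark mask in top around
g=cv2.cvtColor(T['color'],cv2.COLOR_BGR2GRAY); m=(g<35).astype(np.uint8); m[:190]=0;m[270:]=0;m[:,:305]=0;m[:,365:]=0
for a,q,_ in blobs(m,100): print('dark',a,q,[plane(T,*p,34).round() for p in cv2.boxPoints(q)])
E
```

```text
s red 95.5 [221.6 126.2] [ 5.1 25. ] 50 z56 [ 463. -235.   56.]
s brass 2216.0 [467.3  62.4] [80.5 41.6] 27 z56 [-289.  196.   56.]
s brass 794.5 [506.3  28.3] [32.8 48.9] 41 z56 [-546.  218.   56.]
s brass 132.0 [302.5 215. ] [12. 13.] 90 z56 [549. 140.  56.]
s brass 128.0 [212. 216.] [12. 14.] 90 z56 [710. -40.  56.]
s brass 78.5 [284.3 135.4] [25.3  5.2] 7 z56 [366. -69.  56.]
s brass 71.0 [288.4 237.9] [ 7.5 12.6] 11 z56 [628. 154.  56.]
s brass 70.5 [304.5 242. ] [12.  7.] 90 z56 [610. 193.  56.]
s brass 61.0 [282.7 153.2] [ 7.9 15.8] 18 z56 [422. -31.  56.]
bar box z126 [array([ 543., -200.]), array([ 463., -199.]), array([ 468., -182.]), array([ 547., -183.])]
t red 139.5 [343.5 226.5] [33.  5.] 90 z56 [ 506. -210.   56.]
t brass 167.0 [207.5 211. ] [14. 15.] 90 z56 [547. 140.  56.]
t brass 151.5 [281.2 158.3] [13.4 14.1] 45 z56 [687. -52.  56.]
t brass 39.0 [205.7 185.9] [9.4 5.8] 63 z56 [613. 146.  56.]
t brass 37.5 [191. 193.] [8.9 5.4] 63 z56 [594. 183.  56.]
bar box z126 [array([ 541., -188.]), array([ 541., -200.]), array([ 462., -197.]), array([ 463., -185.])]
(array([ 501.84690318, -194.36393055,  120.10750973]), np.float64(0.5019080665508363))
dark 1491.5 ((333.0, 230.5), (43.0, 36.0), 90.0) [array([ 554., -142.,   34.]), array([ 554., -237.,   34.]), array([ 442., -232.,   34.]), array([ 442., -138.,   34.])]
```

The key stands at about (502,-194): bar height 120 against an expected 118, length 80, yaw about -0.03. The plug is at about (548,140), and both are within reach. Now I'll fly over the key with tool yaw near π.

```bash
python3 -m crank '[[0,0,-0.02,0,0,-0.15],[0,0,-0.02,0,0,-0.15],[-0.05,-0.042,0,0,0,0],[-0.05,-0.042,0,0,0,0],[-0.05,-0.042,0,0,0,0]]'
python3 -m crank '[[-0.05,-0.042,0,0,0,0],[-0.05,-0.042,0,0,0,0],[-0.045,-0.042,0,0,0,0],[-0.006,-0.05,0,0,0,0],[-0.006,-0.05,0,0,0,0]]'
python3 -m crank '[[-0.006,-0.05,0,0,0,0],[-0.006,-0.05,0,0,0,0],[-0.006,-0.05,0,0,0,0],[-0.006,-0.05,0,0,0,0],[0,0,0,0,0,0]]'
```

```text
time: 0.72
tool_pos: [300.3, 379.1, 266.5]
tcp_rot: [-3.141, -0.0, 3.141]
contact_force: [1.3, 0.1, -0.0]
grip_width: 91.4
finger_force: 0.0
time: 1.35
tool_pos: [451.9, 156.0, 266.1]
tcp_rot: [-3.141, -0.001, 3.139]
contact_force: [0.8, -0.6, 0.3]
grip_width: 91.9
finger_force: 0.0
time: 1.98
tool_pos: [475.3, -45.1, 266.2]
tcp_rot: [-3.141, -0.001, 3.135]
contact_force: [0.6, 0.6, 0.2]
grip_width: 92.2
finger_force: 0.0
```

```bash
python3 -m crank '[[-0.009,-0.05,0,0,0,0],[-0.009,-0.05,0,0,0,0],[-0.009,-0.049,0,0,0,0],[0,0,0,0,0,0]]'
python3 - <<'E'
from h import *
c=cap('wrist'); np.save('w1',c,allow_pickle=True); print(c['fov_y'],c['tool_from_camera'],c['obs']['tool_pos'],c['obs']['tcp_rot'])
cv2.imwrite('pics/w1.png',c['color'])
for a,q,k in blobs(mask(c,'red')):
    print(a,q,[plane(c,*p,126).round(1) for p in cv2.boxPoints(q)],plane(c,*q[0],126))
E
```

```text
time: 2.48
tool_pos: [502.3, -193.0, 265.8]
tcp_rot: [3.141, -0.001, 3.137]
contact_force: [-0.1, -0.0, -0.1]
grip_width: 91.7
finger_force: 0.0
66.33813729703503 [[ 2.45738089e-04  9.58731435e-01  2.84313165e-01  7.67449532e+01]
 [ 9.99999870e-01 -3.62637618e-04  3.58527282e-04  6.26300355e-01]
 [ 4.46834024e-04  2.84313040e-01 -9.58731399e-01 -1.59249267e+02]
 [ 0.00000000e+00  0.00000000e+00  0.00000000e+00  1.00000000e+00]] [ 502.27098028 -192.97644219  265.79147244] [ 3.14111313e+00 -9.76837849e-04  3.13693866e+00]
730.5 ((254.9403533935547, 172.52764892578125), (11.847817420959473, 73.2036361694336), 1.6846843957901) [array([ 539.6, -200.8,  126. ]), array([ 460.7, -197.7,  126. ]), array([ 461.1, -185.8,  126. ]), array([ 540.1, -188. ,  126. ])] [ 498.94232871 -193.03362926  126.        ]
```

View pics/w1.png

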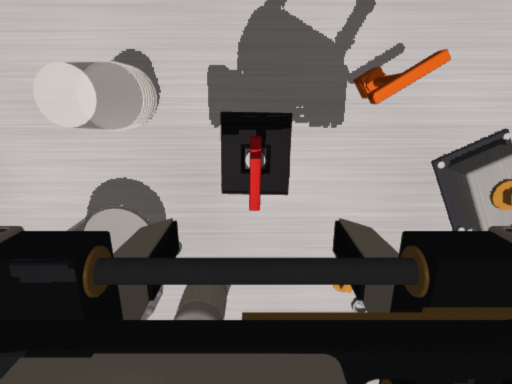

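The wrist view shows the red bar centred near (255,172) and the black block around (256,153), square with the picture. The orange decoy and the manifold are well to the right. I'll measure the block and descend.

```bash
python3 - <<'E'
from h import *
c=np.load('w1.npy',allow_pickle=True).item()
g=cv2.cvtColor(c['color'],cv2.COLOR_BGR2GRAY)
sub=c['color'][100:200,205:305]
for r in range(108,200,6): print(r,g[r,214:300:2])
E
python3 -m crank '[[0,-0.001,0.042,0,0,0.025],[0.001,0,0.042,0,0,0],[0,0,0.042,0,0,0],[0,0,0.041,0,0,0],[0,0,0,0,0,0]]'
```

```text
108 [86 86 86 86 86 87 85 86 85 85 85 85 85 85 84 85 84 85 84 83 84 84 84 83
 83 83 83 83 83 83 83 83 82 82 82 82 82 83 82 82 82 95 95]
114 [84 83 84 48  9  9  8  8 10 10 10  9  8  9 10  9  7  9  9 10  8  8  9  9
  8  9 10 12 11 11 11 12 12 12 12 11 12 12  9 59 84 83 85]
120 [ 86  86  86  50   9   7  10   9   9   8   9   9   9   9  10   9   9   9
   9   8   9  10   9   9   9   8  10   8  10   9   7   9   9   7   8   9
   9   9  10  84 114  87  87]
126 [107  88 118 140  12   8   9   8   8   8   9   8   9   8   8   7   9   9
   8   9   9   8   8  10   8   9   8   9   9   7   9   9   6   8   8   9
   8   7  15 172 187 185 186]
132 [185 185 184 142  13   8   9   8   9   9   9   8  12  35  35  36  35  35
  35  35  34  14   9   8   8   9  31  34  33  34  34  34  33  33  33  32
  32  33  46 175 181 181 182]
138 [182 182 182 142  36  36  36  36  36  36  35  35  36  35  35  35  34  34
  30  32  32  31  32  29  12   8  31  34  34  33  33  32  32  33  32  32
  33  33  61 189 189 189 191]
144 [184 184 184 176  37  37  37  37  36  36  36  37  37  31  19  19  18  19
  29  34  33  33  34  30  10  1
[... 1134 characters left out ...]
 189 189 189 189]
186 [179 180 180 175  45  36  36  36  35  35  35  35  35  35  35  34  34  35
  72  92  90  88  85  39  33  33  34  33  34  33  33  33  33  33  32  32
  32 108 192 192 192 193 192]
192 [183 182 182 179  59  28  28  25  25  24  25  25  24  26  25  22  22  25
  75  91  90  88  84  32  21  21  21  20  21  20  20  20  21  20  20  21
  21 141 189 189 189 189 189]
198 [183 183 184 185 185 185 187 187 188 188 189 190 190 191 191 191 191 185
  83  91  89  87  83 146 194 194 194 194 194 194 194 194 194 194 194 193
 193 193 193 193 193 192 193]
time: 3.15
tool_pos: [499.3, -189.4, 97.4]
tcp_rot: [3.138, -0.006, 3.117]
contact_force: [-0.1, 0.2, -0.2]
grip_width: 92.1
finger_force: 0.0
```

Run:
```python
from h import *
c=np.load('w1.npy',allow_pickle=True).item()
for p in [(220.5,140),(221.5,188),(290.8,140),(289,185),(240,111.5),(280,111.5),(240,189.8),(280,190)]: print(p,plane(c,*p,34).round(1))
# hole rim (outer chamfer) 
for p in [(240.5,156),(271.5,156),(256,142.5),(245,171),(268,171)]: print('hole',p,plane(c,*p,34).round(1))
for i in range(3):
    o=cap('wrist'); print(o['obs']['tool_pos'],o['obs']['tcp_rot'])
c=o; cv2.imwrite('pics/w2.png',c['color'])
```

```text
(220.5, 140) [ 476.9 -238.8   34. ]
(221.5, 188) [ 543.4 -239.9   34. ]
(290.8, 140) [ 477.3 -145.5   34. ]
(289, 185) [ 539.5 -146.2   34. ]
(240, 111.5) [ 440.4 -212.2   34. ]
(280, 111.5) [ 440.6 -160.6   34. ]
(240, 189.8) [ 546.1 -214.3   34. ]
(280, 190) [ 546.7 -158.5   34. ]
hole (240.5, 156) [ 498.5 -212.7   34. ]
hole (271.5, 156) [ 498.7 -170.9   34. ]
hole (256, 142.5) [ 480.4 -191.7   34. ]
hole (245, 171) [ 519.3 -206.9   34. ]
hole (268, 171) [ 519.4 -175.5   34. ]
[ 499.27179216 -189.36093512   97.44165176] [ 3.13791153 -0.00600052  3.11653524]
[ 500.74432937 -190.48472678   99.54826359] [ 3.14005930e+00 -2.08678191e-03  3.11639394e+00]
[ 501.73493155 -191.35239733  100.88923272] [-3.14146044e+00  8.82792745e-04  3.11614032e+00]
```

View pics/w2.png

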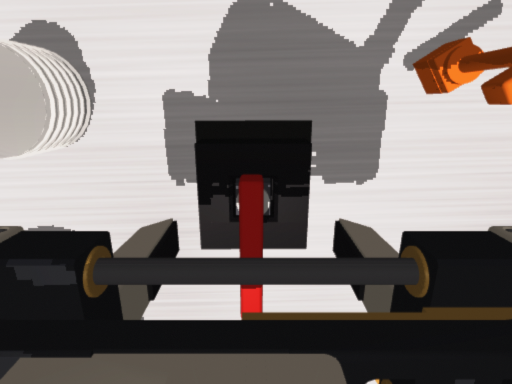

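The bar runs midway between the open fingers (column 251) with its far end at row 175. The grasp is aligned, so close.

```bash
python3 -m crank '[[0,0,0,0,0,0],[0,0,0,0,0,0],[0,0,0,0,0,0],[0,0,0,0,0,0],[0,0,0,0,0,0]]' 0
python3 -m crank '[[0,0,0,0,0,0],[0,0,0,0,0,0]]'
python3 - <<'E'
from h import *
o=bot.get_obs(); print(o['tool_pos'],o['tcp_rot'],o['contact_force'],o['moment'],o['joint_positions'])
c=cap('wrist')
for a,q,k in blobs(mask(c,'red')): print(a,np.round(q[0],1),q[1],q[2],[plane(c,*p,126).round(1)[:2] for p in cv2.boxPoints(q)])
E
```

```text
time: 3.92
tool_pos: [501.1, -192.3, 99.7]
tcp_rot: [3.141, 0.0, 3.115]
contact_force: [-0.0, -1.1, 0.2]
grip_width: 46.2
finger_force: 0.0
time: 4.18
tool_pos: [501.1, -192.3, 99.7]
tcp_rot: [3.141, -0.0, 3.115]
contact_force: [-0.1, 0.9, -0.1]
grip_width: 26.4
finger_force: 0.0
[ 501.05934538 -192.29140092   99.65243479] [ 3.14144936e+00 -7.16477862e-05  3.11476427e+00] [-0.08886255  0.89130723 -0.09240485] [-0.02096221 -0.05195137 -0.00420444] [-5.09332248e-01  4.97929800e-01  1.66309770e+00  1.12761525e-04
  9.80695112e-01 -2.05336294e+00]
1844.5 [252.5 216.5] (81.0, 25.0) 90.0 [array([ 458.5, -197.8]), array([ 458.8, -186.2]), array([ 501.3, -186.9]), array([ 501. , -199.6])]
536.0 [253.  298.5] (27.0, 20.0) 90.0 [array([ 517.5, -198.7]), array([ 517.7, -188.2]), array([ 534.6, -188.6]), array([ 534.4, -199.4])]
```

```bash
python3 -m crank '[[0,0,0,0,0,0],[0,0,0,0,0,0],[0,0,0,0,0,0],[0,0,0,0,0,0]]'
python3 -m crank '[[0,0,-0.02,0,0,0],[0,0,-0.04,0,0,0],[0,0,-0.04,0,0,0],[0,0,-0.03,0,0,0],[0,0,0,0,0,0]]'
python3 -m crank '[[-0.009,0.045,0,0,0,0],[-0.009,0.045,0,0,0,0],[-0.009,0.045,0,0,0,0],[-0.009,0.045,0,0,0,0],[0,0,0,0,0,0]]'
python3 - <<'E'
from h import *
o=bot.get_obs(); print(o['tool_pos'],o['tcp_rot'],o['contact_force'],o['moment'])
for n in ['wrist','scene','top']:
    c=cap(n); np.save(n+'2',c,allow_pickle=True); cv2.imwrite('pics/%s2.png'%n,c['color'])
w=np.load('wrist2.npy',allow_pickle=True).item();t=np.load('top2.npy',allow_pickle=True).item();s=np.load('scene2.npy',allow_pickle=True).item()
def crop(c,p,h):
    u,v=map(int,proj(c,np.array(p))); return cv2.resize(c['color'][max(0,v-h):v+h,max(0,u-h):u+h],(390,390),interpolation=cv2.INTER_CUBIC)
x,y,z=o['tool_pos']; a=crop(w,(548,140,74),32); b=crop(s,(x,y,z-40),36)
cv2.imwrite('pics/mix1.png',np.hstack([a,b]))
print(proj(w,np.array([548,140,74])),proj(s,np.array([x,y,z-40])))
E
```

```text
time: 4.72
tool_pos: [501.0, -192.3, 99.6]
tcp_rot: [3.141, -0.0, 3.115]
contact_force: [0.2, -0.8, -0.5]
grip_width: 11.6
finger_force: 30.0
time: 5.35
tool_pos: [501.9, -192.7, 231.4]
tcp_rot: [-3.14, 0.004, 3.115]
contact_force: [-0.1, 1.1, -2.9]
grip_width: 11.5
finger_force: 30.0
time: 5.98
tool_pos: [541.2, -10.3, 227.4]
tcp_rot: [3.14, -0.004, 3.119]
contact_force: [-0.3, -0.2, -2.9]
grip_width: 11.9
finger_force: 30.0
[541.21622917 -10.27729597 227.36367334] [ 3.14018349 -0.0035796   3.11899456] [-0.34829532 -0.15509648 -2.85586186] [-3.96456799e-02  2.93641692e-06  1.44803408e-02]
(np.float64(391.765536999028), np.float64(175.8951010812857)) (np.float64(262.72334404155293), np.float64(153.72140775729713))
```

View pics/mix1.png

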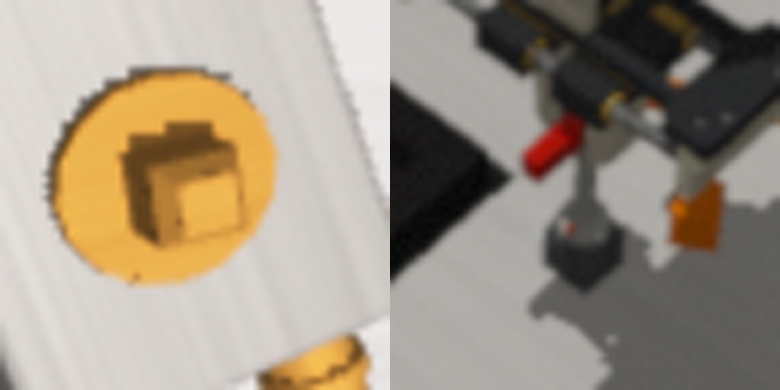

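The left crop shows the plug's flange with the small head-top square centred at about (209,207) in the crop. The right crop shows the key hanging upright in the fingers.

```bash
cat > m.py <<'E'
from h import *
def pts(c,o,s,P,z): return np.array([plane(c,o[0]+(p[0]+.5)/s-.5,o[1]+(p[1]+.5)/s-.5,z) for p in P])
def quad(Q):
    C=Q[:,:2].mean(0); e=np.roll(Q,-1,0)-Q; a=np.arctan2(e[:,1],e[:,0]); return C.round(1),np.linalg.norm(e,axis=1).round(1),(((a+np.pi/4)%(np.pi/2))-np.pi/4).round(3)
E
python3 - <<'E'
from m import *
w=np.load('wrist2.npy',allow_pickle=True).item()
s=390/64;o=(359,143)
print(quad(pts(w,o,s,[(175,182),(235,172),(243,230),(185,243)],74)))
print(pts(w,o,s,[(57,180),(276,168),(166,177)],56).round(1))
E
```

```text
(array([548.8, 141.4]), array([10.7, 11.2, 10.5, 11.8]), array([0.151, 0.241, 0.213, 0.256]))
[[547.6 120.4  56. ]
 [546.2 161.8  56. ]
 [547.5 141.1  56. ]]
```

```bash
python3 -m crank '[[-0.006,0.045,0,0,0,0],[0,0.033,0,0,0,0],[0,0,0,0,0,0],[0,0,0,0,0,0]]'
python3 - <<'E'
from m import *
w=cap('wrist');o=w['obs'];np.save('wrist3',w,allow_pickle=True);print(o['tool_pos'],o['tcp_rot'])
u,v=map(int,proj(w,np.array([548,140,65])));print(u,v)
cv2.imwrite('pics/w3.png',cv2.resize(w['color'][v-40:v+40,u-50:u+50],(800,640)[:1]+(600,) if 0 else (750,600),interpolation=cv2.INTER_CUBIC))
E
```

```text
time: 6.62
tool_pos: [549.8, 63.2, 229.2]
tcp_rot: [-3.141, -0.001, 3.114]
contact_force: [-0.3, -0.7, -2.5]
grip_width: 11.6
finger_force: 30.0
[549.81484812  63.19849546 229.24399984] [-3.14108254e+00 -7.58453598e-04  3.11373662e+00]
323 166
```

View pics/w3.png

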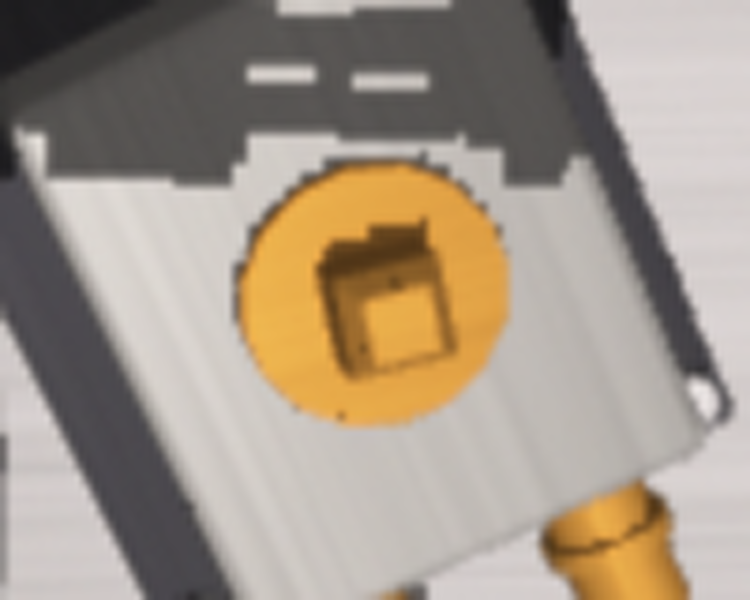

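The flange is centred at about (374,295) in this crop, with the head-top square at about (404,327), turned slightly.

Run:
```python
from m import *
w=np.load('wrist3.npy',allow_pickle=True).item()
s=7.5;o=(273,126)
print(quad(pts(w,o,s,[(365,300),(432,286),(442,350),(382,368)],74)))
q=pts(w,o,s,[(358,380),(456,352),(440,262)],69);print(q.round(1))
for a,b in((0,1),(1,2)):
    d=q[b]-q[a];print(np.linalg.norm(d).round(1),((np.arctan2(d[1],d[0])+np.pi/4)%(np.pi/2)-np.pi/4).round(3))
print('axis',((q[0]+q[2])/2).round(1))
print(pts(w,o,s,[(240,295),(508,295),(374,162),(374,428),(374,295)],56).round(1))
# bright square refined
g=w['color'][126:206,273:373,2]; h=cv2.resize(w['color'][126:206,273:373],(800,640),interpolation=cv2.INTER_CUBIC)
hs=cv2.cvtColor(h,cv2.COLOR_BGR2HSV); m=((hs[...,2]>205)&(hs[...,1]>100)).astype(np.uint8)
for a,r,k in blobs(m,500): 
    if a<60000: print(a,np.round(r[0],1),np.round(r[1],1),r[2],quad(pts(w,o,8,cv2.boxPoints(r),74)))
t=np.load('top.npy',allow_pickle=True).item()
# manifold foot screws yaw
```

```text
(array([548.5, 141.6]), array([ 9.8,  9.8,  9. , 10.7]), array([0.186, 0.194, 0.278, 0.271]))
[[557.8 136.1  69. ]
 [553.9 150.6  69. ]
 [540.2 147.6  69. ]]
15.0 0.265
14.1 0.215
axis [549.  141.8  69. ]
[[547.2 120.3  56. ]
 [548.3 161.6  56. ]
 [527.2 140.2  56. ]
 [569.1 141.7  56. ]
 [547.8 141.   56. ]]
3122.0 [668.7 614.4] [70.4 62.8] 72.69947814941406 (array([588.2, 176.7]), array([ 8.7, 10.8,  8.7, 10.9]), array([0.3  , 0.348, 0.303, 0.342]))
1789.5 [644.  551.5] [43. 56.] 90.0 (array([578.7, 172.6]), array([7.9, 6.4, 7.9, 6.4]), array([-0.027,  0.07 , -0.027,  0.063]))
```

```bash
python3 - <<'E'
from m import *
for f in('wrist2','wrist3'):
    w=np.load(f+'.npy',allow_pickle=True).item();o=w['obs']
    RT=R.from_euler('xyz',o['tcp_rot']).as_matrix()
    for a,q,k in blobs(mask(w,'red'),100):
        P=np.array([plane(w,*p,o['tool_pos'][2]+27) for p in cv2.boxPoints(q)])
        print(f,a,((P-o['tool_pos'])@RT).round(1).tolist(), w['cx'])
E
python3 -m crank '[[0,0.04,0,0,0,-0.13],[0,0.04,0,0,0,-0.13],[0,0,0,0,0,0],[0,0,0,0,0,0]]'
python3 - <<'E'
from m import *
o=bot.get_obs(); print(o['tool_pos'],o['tcp_rot'],o['joint_positions'][5],o['moment'])
E
```

```text
wrist2 1834.0 [[42.5, -5.3, -26.9], [42.5, 6.4, -26.8], [0.3, 6.9, -27.0], [0.3, -5.8, -27.0]] 255.56150521367732
wrist2 534.0 [[-16.1, -4.9, -27.1], [-16.1, 6.0, -27.0], [-32.8, 6.2, -27.1], [-32.8, -5.1, -27.1]] 255.56150521367732
wrist3 1787.0 [[42.1, -4.8, -27.0], [42.1, 5.9, -27.0], [0.3, 6.4, -27.0], [0.3, -5.3, -27.0]] 255.56150521367732
wrist3 531.5 [[-16.1, -4.9, -27.0], [-16.1, 6.0, -27.0], [-32.9, 6.2, -27.0], [-32.9, -5.1, -27.0]] 255.56150521367732
time: 7.18
tool_pos: [547.1, 143.0, 229.6]
tcp_rot: [-3.141, -0.0, -2.91]
contact_force: [-0.1, -1.0, -3.3]
grip_width: 11.8
finger_force: 30.0
[547.05297626 143.03941265 229.60688239] [-3.14102561e+00 -2.58185291e-04 -2.91014058e+00] -1.6815444558518693 [ 0.01571926 -0.03399044 -0.01999715]
```

```bash
python3 -m crank '[[-0.002,-0.0023,0.03,0,0,0],[0,0,0.027,0,0,0],[0,0,0,0,0,0],[0,0,0,0,0,0],[0,0,0,0,0,0]]'
python3 - <<'E'
from m import *
o=bot.get_obs(); print(o['tool_pos'],o['tcp_rot'],o['contact_force'],o['moment'])
A=[]
for n in('scene','top'):
    c=cap(n); u,v=map(int,proj(c,np.array([548,140,80]))); A.append(cv2.resize(c['color'][v-30:v+30,u-30:u+30],(390,390),interpolation=cv2.INTER_CUBIC))
cv2.imwrite('pics/mix2.png',np.hstack(A))
E
```

```text
time: 7.8
tool_pos: [550.2, 142.2, 174.2]
tcp_rot: [-3.141, 0.003, -2.909]
contact_force: [-0.8, -0.7, -2.5]
grip_width: 12.3
finger_force: 30.0
[550.22569569 142.23094549 174.15650726] [-3.14131535e+00  2.60833022e-03 -2.90903492e+00] [-0.84206934 -0.66136671 -2.45836739] [ 0.06816757  0.02826945 -0.0331497 ]
```

View pics/mix2.png

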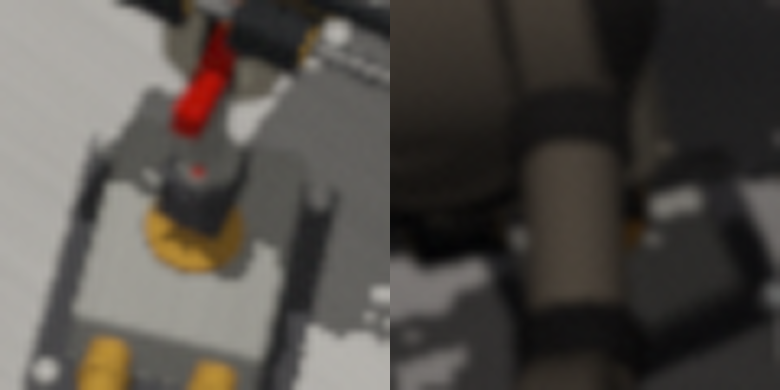

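The socket hangs over the flange, in line with the plug. Push it on in small steps and watch the force.

```bash
python3 -m crank '[[0.0005,-0.0008,0.004,0,0,0],[0,0,0.004,0,0,0],[0,0,0.003,0,0,0],[0,0,0,0,0,0]]'; python3 -m crank '[[0,0,0.003,0,0,0],[0,0,0.003,0,0,0],[0,0,0,0,0,0]]'
```

```text
time: 8.4
tool_pos: [548.7, 141.6, 161.2]
tcp_rot: [3.141, -0.001, -2.908]
contact_force: [-0.8, -0.7, -3.0]
grip_width: 11.7
finger_force: 30.0
time: 8.78
tool_pos: [548.8, 141.6, 155.3]
tcp_rot: [3.141, -0.001, -2.908]
contact_force: [-1.4, 0.7, -3.7]
grip_width: 11.8
finger_force: 30.0
```

```bash
python3 -m crank '[[0,0,0.003,0,0,0],[0,0,0.002,0,0,0],[0,0,0,0,0,0]]'; python3 -m crank '[[0,0,0.001,0,0,0],[0,0,0,0,0,0],[0,0,0,0,0,0]]';python3 - <<'E'
from m import *
for i in range(3):
    o=cap('top')['obs']; print(o['tool_pos'],o['contact_force'],o['moment'])
E
```

```text
time: 9.15
tool_pos: [548.9, 141.6, 150.4]
tcp_rot: [3.141, -0.001, -2.908]
contact_force: [-1.1, 0.2, -3.6]
grip_width: 11.3
finger_force: 30.0
time: 9.52
tool_pos: [549.0, 141.6, 149.7]
tcp_rot: [3.142, -0.0, -2.908]
contact_force: [-2.2, -0.9, -1.6]
grip_width: 11.7
finger_force: 30.0
[549.03856387 141.57889502 149.70600224] [-2.1975392  -0.89260928 -1.55868015] [-0.06648161  0.56749653  0.00672344]
[549.05746313 141.5898745  149.71588402] [-2.88732403  0.22246081 -2.22081772] [-0.07653184  0.54790177  0.00554666]
[549.0387291  141.57577997 149.73921682] [-1.92320173 -0.79595289 -1.30813137] [-0.0797046   0.48742832 -0.04382442]
```

The key is seated: TCP z 149.7 against 149.6 expected, with the plug taking the key's weight. Start turning clockwise (tool +wz) and read the moment about z.

```bash
cat > t.py <<'E'
from m import *
M=[]
for i in range(6):
    o=cap('top')['obs']; M.append(np.r_[o['moment'],o['contact_force']])
M=np.array(M);print('M',M.mean(0).round(3),'sd_z',M[:,2].std().round(3),'tcp',o['tool_pos'].round(1),o['tcp_rot'].round(3),'t',o['time'])
E
python3 -m crank '[[0.0008,0,0,0,0,0],[0,0,0,0,0,0]]' >/dev/null; python3 t.py
python3 -m crank '[[0,0,0,0,0,0.1],[0,0,0,0,0,0.1],[0,0,0,0,0,0.1],[0,0,0,0,0,0.1],[0,0,0,0,0,0]]' >/dev/null; python3 t.py
```

```text
M [-0.019  0.224  0.009 -1.431  0.034 -2.921] sd_z 0.037 tcp [548.5 141.4 149.8] [ 3.142  0.    -2.908] t 10.175
M [-0.289  0.434  0.147 -1.661 -1.338 -2.254] sd_z 0.035 tcp [548.3 141.3 149.7] [-3.141 -0.     2.976] t 11.1
```

```bash
for i in 1; do python3 -m crank '[[0,0,0,0,0,0.07],[0,0,0,0,0,0.08],[0,0,0,0,0,0]]' >/dev/null; python3 t.py; done; python3 -m crank '[[0,0,0,0,0,0.05],[0,0,0,0,0,0.05],[0,0,0,0,0,0]]' >/dev/null; python3 t.py
```

```text
M [-0.36   0.453  0.159 -1.898 -1.412 -1.757] sd_z 0.056 tcp [548.3 141.4 149.8] [3.142 0.    2.826] t 11.775
M [-0.366  0.434  0.145 -2.013 -1.263 -1.762] sd_z 0.029 tcp [548.3 141.4 149.7] [3.141 0.    2.725] t 12.45
```

```bash
python3 -m crank '[[0,0,0,0,0,0.07],[0,0,0,0,0,0.07],[0,0,0,0,0,0]]' >/dev/null; python3 t.py
```

```text
M [-0.339  0.415  0.152 -1.699 -1.277 -1.64 ] sd_z 0.032 tcp [548.3 141.4 149.7] [3.141 0.    2.586] t 13.125
```

```bash
python3 -m crank '[[0,0,0,0,0,0.07],[0,0,0,0,0,0.07],[0,0,0,0,0,0]]' >/dev/null; python3 t.py
```

```text
M [-0.337  0.39   0.142 -1.277 -1.183 -2.203] sd_z 0.026 tcp [548.3 141.4 149.7] [3.141 0.    2.446] t 13.8
```

```bash
python3 -m crank '[[0,0,0,0,0,0.06],[0,0,0,0,0,0.06],[0,0,0,0,0,0]]' >/dev/null; python3 t.py
```

```text
M [-0.317  0.35   0.147 -1.24  -0.859 -1.722] sd_z 0.013 tcp [548.4 141.4 149.7] [3.141 0.    2.326] t 14.475
```

```bash
python3 -m crank '[[0,0,0,0,0,0.08],[0,0,0,0,0,0.08],[0,0,0,0,0,0]]' >/dev/null; python3 t.py
```

```text
M [-0.318  0.327  0.161 -1.045 -0.938 -2.103] sd_z 0.015 tcp [548.4 141.4 149.7] [ 3.141 -0.     2.166] t 15.15
```

```bash
python3 -m crank '[[0,0,0,0,0,0.06],[0,0,0,0,0,0.06],[0,0,0,0,0,0]]' >/dev/null; python3 t.py
```

```text
M [-0.303  0.281  0.158 -0.774 -1.133 -2.283] sd_z 0.018 tcp [548.4 141.4 149.7] [ 3.141 -0.     2.046] t 15.825
```

```bash
python3 -m crank '[[0,0,0,0,0,0.07],[0,0,0,0,0,0.07],[0,0,0,0,0,0]]' >/dev/null; python3 t.py
```

```text
M [-0.328  0.216  0.159 -0.611 -0.987 -2.412] sd_z 0.023 tcp [548.4 141.4 149.7] [ 3.141 -0.     1.906] t 16.5
```

```bash
python3 -m crank '[[0,0,0,0,0,0.07],[0,0,0,0,0,0.07],[0,0,0,0,0,0]]' >/dev/null; python3 t.py
```

```text
M [-0.348  0.177  0.163 -0.161 -1.014 -2.284] sd_z 0.036 tcp [548.3 141.4 149.7] [ 3.141 -0.     1.766] t 17.175
```

```bash
python3 -m crank '[[0,0,0,0,0,0.07],[0,0,0,0,0,0.07],[0,0,0,0,0,0]]' >/dev/null; python3 t.py
```

```text
M [-0.354  0.134  0.159 -0.475 -1.279 -2.464] sd_z 0.029 tcp [548.3 141.4 149.7] [ 3.142 -0.     1.626] t 17.85
```

```bash
python3 -m crank '[[0,0,0,0,0,0.07],[0,0,0,0,0,0.07],[0,0,0,0,0,0]]' >/dev/null; python3 t.py
```

```text
M [-0.405  0.106  0.21  -0.154 -1.017 -2.497] sd_z 0.033 tcp [548.3 141.4 149.7] [ 3.142 -0.     1.486] t 18.525
```

The taper is biting. Small steps now.

```bash
sed -i 's/range(6)/range(10)/' t.py; python3 t.py; python3 -m crank '[[0,0,0,0,0,0.04],[0,0,0,0,0,0]]' >/dev/null; python3 t.py
```

```text
M [-0.382  0.085  0.2   -0.015 -1.438 -2.863] sd_z 0.039 tcp [548.3 141.4 149.7] [ 3.142 -0.     1.485] t 19.025
M [-0.404  0.056  0.219 -0.093 -1.38  -2.559] sd_z 0.032 tcp [548.3 141.4 149.7] [ 3.142 -0.     1.445] t 19.775
```

```bash
python3 -m crank '[[0,0,0,0,0,0.025],[0,0,0,0,0,0.025],[0,0,0,0,0,0]]' >/dev/null; python3 t.py
```

```text
M [-0.42   0.054  0.256 -0.23  -1.236 -2.524] sd_z 0.027 tcp [548.3 141.4 149.7] [ 3.142 -0.     1.395] t 20.65
```

Torque is 0.256, snug. I'll unwind the shank by about 0.3 rad into the middle of the play, then check the moment is near zero.

```bash
sed -i 's/range(10)/range(4)/' t.py; python3 -m crank '[[0,0,0,0,0,-0.1],[0,0,0,0,0,-0.1],[0,0,0,0,0,-0.1],[0,0,0,0,0,0]]' >/dev/null; python3 t.py
```

```text
M [-0.175  0.027 -0.015 -0.167 -0.319 -2.563] sd_z 0.008 tcp [548.3 141.5 149.7] [ 3.142 -0.     1.693] t 21.35
```

Torque is relieved. Lift straight up.

```bash
python3 -m crank '[[0,0,-0.004,0,0,0],[0,0,-0.008,0,0,0],[0,0,-0.008,0,0,0],[0,0,-0.01,0,0,0],[0,0,0,0,0,0]]'; python3 -m crank '[[0,0,-0.04,0,0,0],[0,0,-0.02,0,0,0],[0,0,0,0,0,0]]'; python3 t.py
```

```text
time: 22.02
tool_pos: [549.0, 141.5, 181.0]
tcp_rot: [3.139, -0.0, 1.695]
contact_force: [0.2, -0.3, -3.5]
grip_width: 11.8
finger_force: 30.0
time: 22.4
tool_pos: [549.0, 141.5, 241.0]
tcp_rot: [3.138, -0.0, 1.695]
contact_force: [0.5, -0.6, -3.6]
grip_width: 11.7
finger_force: 30.0
M [-0.073  0.06  -0.02   0.039  0.026 -3.151] sd_z 0.017 tcp [547.6 141.3 238.3] [-3.139 -0.     1.695] t 22.55
```

```bash
python3 -m crank '[[0,0,0,0,0,-0.17],[0,0,0,0,0,-0.18],[0,0,0,0,0,-0.18],[0,0,0,0,0,-0.18],[0,0,0,0,0,-0.18]]'>/dev/null; python3 -m crank '[[0,0,0,0,0,-0.18],[0,0,0,0,0,-0.18],[0,0,0,0,0,-0.17],[0,0,0,0,0,0],[0,0,0,0,0,0]]'
python3 -m crank '[[0.0048,-0.0418,0,0,0,0],[0.0048,-0.0418,0,0,0,0],[0.0048,-0.0418,0,0,0,0],[0.0048,-0.0418,0,0,0,0]]'; python3 -m crank '[[0.0048,-0.0418,0,0,0,0],[0.0048,-0.0418,0,0,0,0],[0.0048,-0.0418,0,0,0,0],[0.0048,-0.0418,0,0,0,0],[0,0,0,0,0,0]]';python3 -m crank '[[0,0,0,0,0,0],[0,0,0,0,0,0],[0,0,0,0,0,0]]'
python3 - <<'E'
from m import *
w=cap('wrist');o=w['obs'];print(o['tool_pos'],o['tcp_rot'])
RT=R.from_euler('xyz',o['tcp_rot']).as_matrix()
for a,q,k in blobs(mask(w,'red'),100):
    P=np.array([plane(w,*p,o['tool_pos'][2]+27) for p in cv2.boxPoints(q)]); print(a,((P-o['tool_pos'])@RT).round(1).tolist())
E
```

```text
time: 23.85
tool_pos: [548.1, 141.4, 239.1]
tcp_rot: [-3.142, -0.001, 3.112]
contact_force: [-0.2, 0.4, -2.2]
grip_width: 11.6
finger_force: 30.0
time: 24.35
tool_pos: [524.3, -26.5, 239.6]
tcp_rot: [3.142, 0.0, 3.112]
contact_force: [0.5, -0.2, -3.7]
grip_width: 11.9
finger_force: 30.0
time: 24.98
tool_pos: [500.4, -194.5, 239.4]
tcp_rot: [-3.141, -0.0, 3.109]
contact_force: [-0.0, 0.2, -2.6]
grip_width: 11.9
finger_force: 30.0
time: 25.35
tool_pos: [501.2, -190.9, 239.8]
tcp_rot: [3.141, 0.0, 3.116]
contact_force: [0.1, 0.4, -2.9]
grip_width: 11.7
finger_force: 30.0
[ 501.18979262 -190.92844367  239.75449455] [3.14145014e+00 1.11727390e-04 3.11590708e+00]
1823.0 [[42.6, -5.3, -27.0], [42.6, 6.4, -27.0], [0.3, 6.9, -27.0], [0.3, -5.8, -27.0]]
528.5 [[-16.1, -4.9, -27.0], [-16.1, 6.0, -27.0], [-32.9, 6.2, -27.0], [-32.9, -5.1, -27.0]]
```

```bash
python3 -m crank '[[0,-0.0014,0.04,0,0,0],[0,0,0.04,0,0,0],[0,0,0.025,0,0,0],[0,0,0,0,0,0],[0,0,0,0,0,0]]'; python3 -m crank '[[0,0,0,0,0,0],[0,0,0,0,0,0],[0,0,0,0,0,0]]'
```

```text
time: 26.02
tool_pos: [501.8, -193.4, 135.9]
tcp_rot: [-3.141, 0.002, 3.115]
contact_force: [0.6, -0.2, -2.6]
grip_width: 11.7
finger_force: 30.0
time: 26.4
tool_pos: [501.1, -193.3, 135.2]
tcp_rot: [-3.141, 0.001, 3.115]
contact_force: [0.3, 0.8, -2.1]
grip_width: 11.6
finger_force: 30.0
```

```bash
python3 -m crank '[[0,0.0008,0.008,0,0,0],[0,0,0.008,0,0,0],[0,0,0.006,0,0,0],[0,0,0.006,0,0,0],[0,0,0,0,0,0]]'; python3 -m crank '[[0,0,0.004,0,0,0],[0,0,0.003,0,0,0],[0,0,0,0,0,0],[0,0,0,0,0,0]]'
```

```text
time: 27.02
tool_pos: [500.7, -192.3, 106.0]
tcp_rot: [3.141, -0.001, 3.115]
contact_force: [-0.7, 0.1, -2.6]
grip_width: 12.0
finger_force: 30.0
time: 27.52
tool_pos: [500.9, -192.4, 99.7]
tcp_rot: [3.141, -0.0, 3.115]
contact_force: [0.1, 0.0, -2.6]
grip_width: 12.0
finger_force: 30.0
```

```bash
python3 -m crank '[[0,0,0.0007,0,0,0],[0,0,0,0,0,0],[0,0,0,0,0,0]]'; python3 t.py
```

```text
time: 27.9
tool_pos: [501.2, -192.6, 99.6]
tcp_rot: [-3.141, 0.001, 3.115]
contact_force: [-1.1, -0.2, 5.7]
grip_width: 11.8
finger_force: 30.0
M [ 0.124  0.266  0.008 -1.116  0.405  5.224] sd_z 0.024 tcp [ 501.2 -192.6   99.6] [-3.141e+00  1.000e-03  3.115e+00] t 28.05
```

On the floor of the hole. Release, keeping the fingers centred, then lift.

```bash
python3 -m crank '[[0,0,-0.0004,0,0,0],[0,0,0,0,0,0],[0,0,0,0,0,0],[0,0,0,0,0,0],[0,0,0,0,0,0]]' 60; python3 -m crank '[[0,0,-0.02,0,0,0],[0,0,-0.04,0,0,0],[0,0,-0.05,0,0,0],[0,0,-0.05,0,0,0],[0,0,0,0,0,0]]'
python3 -m crank '[[0.05,0,0,0,0,0],[0.05,0,0,0,0,0],[0.02,0.03,0,0,0,0],[0,0,0,0,0,0],[0,0,0,0,0,0]]'
python3 - <<'E'
from m import *
C={n:cap(n) for n in('scene','top','wrist')}
r={}
for n,c in C.items():
    for a,q,k in blobs(mask(c,'red'),30): print(n,a,np.round(q[0],1),q[1],q[2],[plane(c,*p,126).round(1)[:2].tolist() for p in cv2.boxPoints(q)]); r.setdefault(n,q[0])
if 'scene' in r and 'top' in r: print(tri(C['scene'],r['scene'],C['top'],r['top']))
cv2.imwrite('pics/end.png',np.hstack([cv2.resize(C['scene']['color'],(400,300)),cv2.resize(C['wrist']['color'],(400,300))]))
print(bot.get_obs()['contact_force'])
E
```

```text
time: 28.72
tool_pos: [500.9, -192.4, 99.3]
tcp_rot: [3.141, -0.0, 3.115]
contact_force: [-0.8, -0.3, 0.1]
grip_width: 54.0
finger_force: 0.0
time: 29.35
tool_pos: [502.6, -193.3, 263.7]
tcp_rot: [-3.138, 0.008, 3.115]
contact_force: [0.3, 0.2, -0.4]
grip_width: 55.2
finger_force: 0.0
time: 29.98
tool_pos: [382.2, -159.5, 259.1]
tcp_rot: [-3.141, 0.0, 3.115]
contact_force: [0.5, 0.0, -0.1]
grip_width: 54.9
finger_force: 0.0
scene 95.5 [221.7 126.2] (5.045045852661133, 24.821622848510742) 47.72631072998047 [[542.9, -197.3], [462.9, -200.6], [467.0, -183.7], [546.5, -180.8]]
top 153.5 [343.5 226.5] (33.0, 5.0) 90.0 [[540.7, -188.4], [540.7, -200.4], [462.5, -196.9], [462.5, -185.1]]
wrist 199.5 [230.5 295.5] (23.0, 9.0) 90.0 [[508.5, -196.6], [508.8, -186.2], [540.2, -187.7], [539.9, -198.3]]
wrist 136.0 [229. 250.] (14.0, 10.0) 90.0 [[456.3, -195.9], [456.6, -184.9], [473.9, -185.7], [473.6, -196.9]]
(array([ 501.7546067 , -194.19448086,  120.09409306]), np.float64(0.12103288916219736))
[-0.27343072 -0.00126419  0.28944521]
```

View pics/end.png

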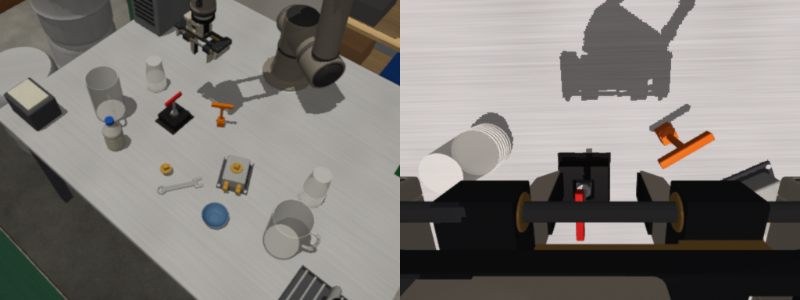

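The picture shows the key back upright in its block, with the bar at (174,98), the same pose as at the start. The bystanders are unmoved and the arm is clear.

```bash
python3 -c "
from plant import bot
print(bot.close_job())"
```

```text
the job is handed in; nothing more can be done
None
```

I tightened the plug to about 0.25 N m (last reading 0.256), lifted the key off with no torque on it, and stood it back upright and fully home in its parking block; the bystanders look unmoved, and the job was handed in at about 30 s with no verdict returned.

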